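# Set a gap gauge with its thumbwheel

## Robot

A 6-joint arm with a two-finger parallel gripper is mounted at the origin on the work surface; the furniture and walls round the work are solid. World frame = base frame: x ahead of the robot, y to its left, z up, the work surface at z = 0. Lengths are in m, angles in rad, forces in N, time in s.
With the tool pointing down it reaches from about 0.3 to 0.775 m from the base axis. Payload 14.6 kg.
Tool frame: the origin (TCP) lies at the very end of the fingers, on their centre line; the grasp point (between the pads) lies 19 mm behind it; z points along the fingers, y is the line along which they close (so a half turn about z gives the same grasp; the last joint's range is limited). The gripper opens to 85 mm and grips with 20 to 120 N. Pads are 22 mm wide; open, the fingers measure 114 mm over their backs; the gripper's body (76 mm by 85 mm) begins 54 mm behind the grasp point. The pads swing forward as they close: fully open they stand 13 mm farther back than shut.
Start: joints at [-1.319, 0.3, 1.521, -0, 1.321, -0.067], TCP at [0.172, -0.522, 0.231] pointing down, gripper open.
Joint ranges: [-3.03, 3.03], [-0.79, 2.21], [0.23, 2.52], [-1.04, 4.18], [0, 3.07], [-2.55, 2.55]. Speed limits (rad/s): [2.22, 2.22, 2.57, 3.14, 3.14, 3.14].

## Interface

Orientations are given as a unit quaternion [x, y, z, w].
In Python, from bench import r, eoat, kinematics, get_image, get_calibration, hand_in gives the robot as it stands. Calls block until the motion is done:
- r.move_pose(position, orientation): joint-space move of the TCP to a pose.
- r.line_to(position, rotation=None, max_speed=0.15, max_force=None): straight line of the TCP; rotation=None keeps the orientation; max_speed is the mean speed in m/s. With max_force (N) it stops when the force on the tool has changed by that much, and returns True; else False.
- r.move_j(angles): joint-space move.
- eoat.gripper_open() and eoat.grab(f_grip=None): open the fingers fully, or close them until they stop; f_grip is the grip in N (None keeps the last).
- r.wait(seconds).
- kinematics.ik(position, orientation): joint angles nearest the present ones, or None.
- r.read_state(): the state.
- get_image(name): name is "side" or "top"; returns the picture (400x640x3 uint8, blue, green, red); there is no depth.
- get_calibration(name): a dict with "camera_matrix" (3x3 intrinsics, pixels), "extrinsics" (4x4, takes a point from world to camera coordinates). Camera axes: x right, y down, z forward; pixel columns grow to the right and rows downward; lengths in m; the calibration is good to about 2 mm. A picture is of the moment at which its call begins. get_calibration takes no time and is no camera call.
A pose or a line that the arm cannot do raises r.PlanningError and nothing moves.
- hand_in(): hands the job in; it is judged then, once.
The state is a dict: "clock": time; "q": joint angles; "dq": joint speeds; "tau": joint torques, N m; "tool_pos": TCP position; "eef_rot": TCP orientation; "wrist_force": force on the tool from outside, world axes, zero at the start; "torque": the same for the moment, N m; "gripper_width": opening from 0.0 (shut) to 1.0 (fully open); "finger_force": force on a finger pad.
Only numpy, scipy, OpenCV 4.12 (cv2) and the standard library are available. Lean on these libraries where they do the work, as an engineer would, in place of code of your own. Each camera call takes 0.05 s, during which the arm holds its last target. There are 200 camera calls.

## Task

Set the gap gauge on the worktop: with a fingertip, press on the top of its ribbed thumbwheel and roll it so that the moving jaw closes the gap until the jaw's gap face is level with the pointer's blade. Move the jaw only by rolling the wheel - do not push the jaw or shift the pointer, pick up nothing, leave the hardwood block, the brass nut and the tape measure where they lie - and take the hand away when it is set.

Things in the scene. Friction and masses are not known exactly. Their poses are not given: they have to be found in the camera images.
- gauge: Grey cast gap gauge, fixed to the worktop; base plate 76 x 230 x 12 mm. Origin: centre of its underside; y: its long axis, along which the jaw slides; z up. Steel fixed jaw (44 mm in x, top at z = 48 mm) with its gap face at y = +70 mm. The wheel's grey hood is at the -y end (y -102 to -28 mm, x +-24 mm, top at z = 56 mm).
- wheel_top (a point): Top of the steel thumbwheel, z = 70 mm (x = 0, y = -65 mm of the gauge). The wheel is 56 mm across its 20 rounded ribs (8 mm apart, 2 mm deep), 18 mm wide, on a rigid level axle along the gauge's x; its top 14 mm stands out of the hood. Pressed down with 4 to 15 N, its top is carried along by a fingertip stroking level along the gauge's y; strokes up to 25 mm keep contact.
- wheel (a joint): Turn of the thumbwheel, rad, 0 to 4.4. Grows when the wheel's top is stroked toward the gauge's +y (toward the jaws); the moving jaw then closes the gap by 10 mm per rad (28 mm of rim is 1 rad). Stroked the other way it opens the gap. About 1 N at the rim turns it; it stays where it is left.
- jaw: Moving steel jaw, a block 44 x 26 x 30 mm (top 44 mm above the worktop) between hood and fixed jaw, geared to the wheel. Origin: lower edge of its gap face (the +y face, toward the fixed jaw), mid-width; axes as the gauge's; the block reaches 26 mm to -y of it. It starts 10 to 30 mm short of the pointer.
- pointer: Small dark steel pointer (the gauge mark) on a rail at the gauge's -x edge beside the gap: a foot and a thin upright blade, 3 mm thick in y, top 44 mm above the worktop. Origin: its tip nearest the jaw, middle of the blade's thickness, at foot level; axes as the gauge's. The jaw is set when its origin has the same gauge y. Friction holds it; its place along the rail varies.
- hardwood_block: Dark hardwood offcut 50 x 82 x 22 mm, loose, lying beside the gauge; origin: centre of its underside. Leave it.
- brass_nut: Brass hose nut 29 x 28 x 16 mm, loose, lying beside the gauge; origin: centre of its underside. Leave it.
- tape_measure: Yellow tape measure 69 x 90 x 30 mm, loose, lying beside the gauge; origin: centre of its underside. Leave it.

How it is judged:
By the outcome, as a careful person would: the job done as asked, in the order asked, and still so for the second after the job is handed in, with the robot touching nothing.
It also fails if it takes over 58 s, if anything falls off the work surface, if the arm or the gripper's body presses on something with over 40 N, if the wrist force passes 120 N, or if a joint passes its speed limit or range.

## Working session

There is one attempt and no reset: what is moved stays moved. The work goes in short steps, each a Python script; the robot and the scene stay as the last script left them, time stands still between calls to the robot, and variables do not carry over. Pictures are saved under pics/ and viewed, at most 10 in all, crops included, and the job is handed in when it is done.

```bash
mkdir -p pics; ls; python3 - <<'E'
from bench import *
import cv2
for n in("top","side"):
    cv2.imwrite(f"pics/{n}0.png",get_image(n)); c=get_calibration(n); print(n,c)
E
```

```text
pics
top {'camera_matrix': array([[519.62202752,   0.        , 321.58272914],
       [  0.        , 519.62202752, 192.10280369],
       [  0.        ,   0.        ,   1.        ]]), 'extrinsics': array([[ 0.00413472, -0.99987304,  0.0153883 ,  0.09504846],
       [-0.9963465 , -0.00543185, -0.08523002,  0.53990009],
       [ 0.08530279, -0.01497968, -0.99624246,  0.92958208],
       [ 0.        ,  0.        ,  0.        ,  1.        ]])}
side {'camera_matrix': array([[422.59269933,   0.        , 319.63858437],
       [  0.        , 422.59269933, 200.92024292],
       [  0.        ,   0.        ,   1.        ]]), 'extrinsics': array([[ 0.99230826, -0.1219036 ,  0.02153651, -0.51691671],
       [-0.06549996, -0.6646647 , -0.74426514,  0.147927  ],
       [ 0.10504316,  0.73712981, -0.66753695,  0.75061374],
       [ 0.        ,  0.        ,  0.        ,  1.        ]])}
```

View pics/top0.png

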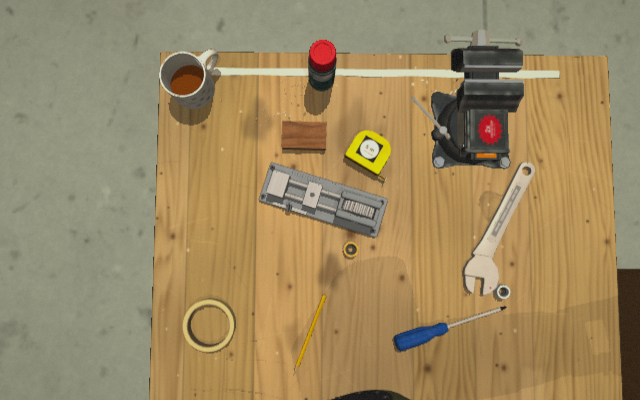

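View pics/side0.png

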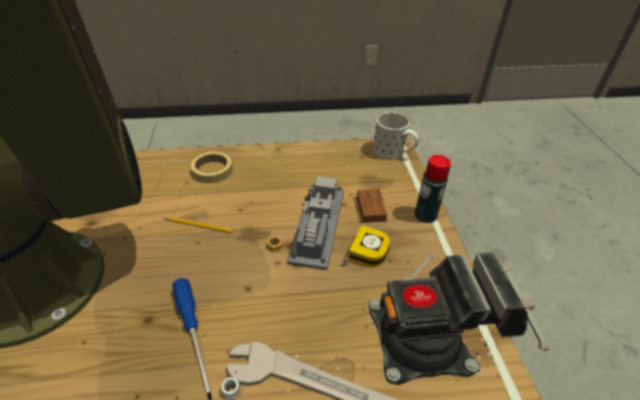

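Top view: gauge spans (262,165)–(387,235), fixed jaw at the left (~279,184), moving jaw ~(313,194), wheel ~(358,207), pointer ~(289,208). Next I zoom in.

```bash
python3 - <<'E'
import cv2
a=cv2.imread("pics/top0.png")[155:245,255:395]
cv2.imwrite("pics/crop.png",cv2.resize(a,None,fx=5.7,fy=5.7,interpolation=cv2.INTER_CUBIC))
E
```

```text
(no output)
```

View pics/crop.png

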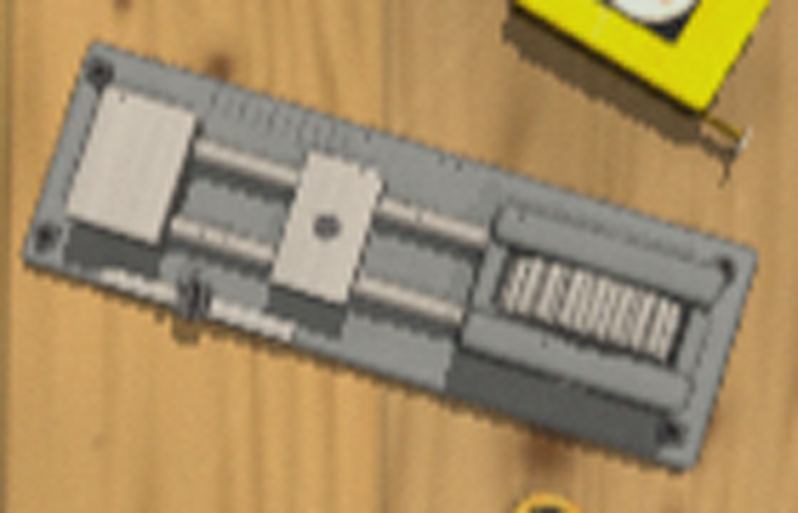

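The crop shows everything clearly (crop px): base corners (95,42),(757,250),(690,468),(25,258); jaw gap face top edge (310,153)–(272,295); pointer ~(197,290).

```bash
cat > h.py <<'E'
import numpy as np, cv2
from bench import *
def cast(uv,z,name="top"):
    c=get_calibration(name); K=c["camera_matrix"];E=c["extrinsics"]
    R,t=E[:3,:3],E[:3,3]; o=-R.T@t
    d=(R.T@np.linalg.inv(K)@np.c_[uv,np.ones(len(uv))].T).T
    return o+d*((z-o[2])/d[:,2])[:,None]
def project(P,name="top"):
    c=get_calibration(name);E=c["extrinsics"]
    return cv2.projectPoints(np.float64(P),cv2.Rodrigues(E[:3,:3])[0],E[:3,3],c["camera_matrix"],None)[0][:,0]
def crop(p): return (np.array(p,float)+.5)/5.7-.5+[255,155]
# gauge pose from base-plate corners at z=12mm
W=cast(crop([(95,42),(757,250),(690,468),(25,258)]),.012)
G=np.array([(.038,.115),(.038,-.115),(-.038,-.115),(-.038,.115)])
w=W[:,:2]; C=w.mean(0); H=G.T@(w-C); th=np.arctan2(H[0,1]-H[1,0],H[0,0]+H[1,1])
Rg=np.array([[np.cos(th),-np.sin(th)],[np.sin(th),np.cos(th)]])
def toW(x,y,z): return np.r_[C+Rg@[x,y],z]
def toG(P): return (P[:,:2]-C)@Rg
E
python3 - <<'E'
from h import *
np.set_printoptions(precision=4,suppress=True)
print(C,np.degrees(th),"resid mm",1e3*(toG(W)-G))
print("fixed jaw face y",1e3*toG(cast(crop([(198,112),(158,243)]),.048)))
print("jaw face",1e3*toG(cast(crop([(310,153),(272,295)]),.044)))
print("pointer",1e3*toG(cast(crop([(197,280),(195,300),(195,312)]),.044)))
print("wheel slot",1e3*toG(cast(crop([(515,255),(678,300),(665,357),(505,310)]),.062)))
print(toW(0,-.065,.07), crop([(310,153)]))
# rectified top view at z=44mm, 5 px/mm: col = gauge y from -60..+100 reversed, row = gauge x
g=[(x,y) for x,y in((.05,.1),(.05,-.02),(-.05,-.02),(-.05,.1))]
p=project([toW(x,y,.044) for x,y in g]).astype(np.float32)
M=cv2.getPerspectiveTransform(p,np.float32([(0,0),(720,0),(720,600),(0,600)]))
cv2.imwrite("pics/rect0.png",cv2.warpPerspective(get_image("top"),M,(720,600),flags=cv2.INTER_CUBIC))
E
```

```text
[0.5273 0.0943] -17.23140972027428 resid mm [[-1.0173 -2.0497]
 [-0.939   2.0199]
 [ 0.9488  2.2349]
 [ 1.0074 -2.205 ]]
fixed jaw face y [[ 21.6187  71.0388]
 [-21.3335  70.3687]]
jaw face [[ 20.2872  33.8523]
 [-25.9175  31.686 ]]
pointer [[-28.5023  55.4979]
 [-34.6614  54.1804]
 [-38.2406  53.0329]]
wheel slot [[  7.4562 -36.5537]
 [  9.3199 -88.5254]
 [ -8.647  -89.83  ]
 [ -9.6506 -38.645 ]]
[0.508  0.0322 0.07  ] [[308.9737 181.4298]]
```

View pics/rect0.png

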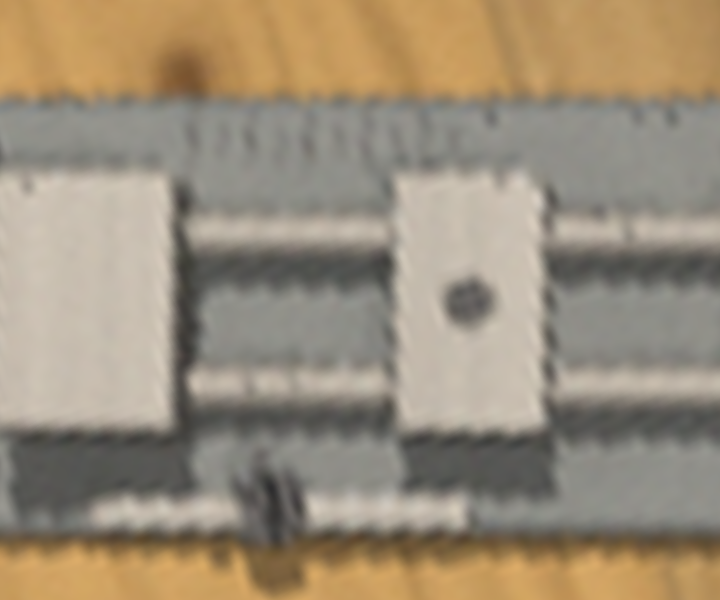

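Rectified (6 px/mm): jaw face at col ~397 (y≈33.8 mm), pointer blade ~col 265 (y≈55–56 mm), so about 21 mm to go. I'll do the first press and stroke, keeping the pointer zoom for the precise finish.

```bash
cat >> h.py <<'E'
from scipy.spatial.transform import Rotation as Rot
def quat():  # tool z down, tool y along gauge x (closing across the wheel)
    best=None
    for s in(1,-1):
        ax=s*np.r_[Rg@[1,0],0]; z=np.array([0,0,-1.]); q=Rot.from_matrix(np.c_[np.cross(ax,z),ax,z]).as_quat()
        j=kinematics.ik(toW(0,-.065,.1),q)
        if j is not None and (best is None or abs(j[5])<abs(best[1])): best=(q,j[5])
    return best[0]
E
python3 - <<'E'
from h import *
np.set_printoptions(precision=3,suppress=True)
E_=get_calibration("top")["extrinsics"]; print("cam",-E_[:3,:3].T@E_[:3,3])
q=quat(); eoat.grab(20)
r.move_pose(toW(0,-.073,.12),q); r.line_to(toW(0,-.073,.078),max_speed=.1)
s=r.read_state(); print(s["clock"],s["gripper_width"],s["tool_pos"],s["wrist_force"],s["q"])
hit=r.line_to(toW(0,-.073,.064),max_speed=.015,max_force=6)
r.wait(.2); s=r.read_state(); print(hit,s["clock"],s["tool_pos"],s["wrist_force"])
E
```

```text
cam [0.458 0.112 0.971]
3.8 0.0016112799113689404 [0.506 0.024 0.078] [0.423 0.162 0.422] [-0.024  0.392  1.79   0.     0.96   0.277]
True 4.6333 [0.506 0.025 0.069] [-1.008  0.041  7.228]
```

```bash
python3 - <<'E'
import cv2
a=cv2.imread("pics/top0.png")[192:222,272:312]
cv2.imwrite("pics/ptr.png",cv2.resize(a,None,fx=20,fy=20,interpolation=cv2.INTER_NEAREST))
E
```

```text
(no output)
```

View pics/ptr.png

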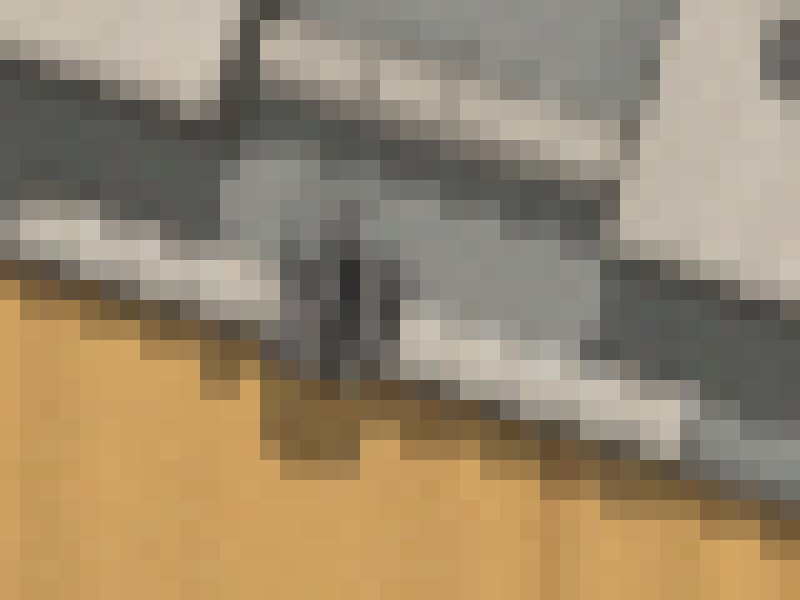

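Contact is made (7 N at z≈0.069). In the zoom, the blade top is the grey strip from (345,215) to about (322,300), with its dark -y side just to its right. Stroking now.

```bash
cat >> h.py <<'E'
def stroke(y0,y1,press=True,speed=.03):
    q=r.read_state()["eef_rot"]
    if press:
        r.line_to(toW(0,y0,.080)); r.line_to(toW(0,y0,.0735),max_speed=.05)
        if not r.line_to(toW(0,y0,.062),max_speed=.015,max_force=6): print("no contact")
    z=r.read_state()["tool_pos"][2]
    g=r.line_to(toW(0,y1,z),max_speed=speed,max_force=14)
    s=r.read_state(); print("stroke",g,"z",round(z,4),"f",s["wrist_force"],s["clock"],"y",toG(np.array([s["tool_pos"]]))[0])
    p=s["tool_pos"]; r.line_to([p[0],p[1],.080])
E
python3 - <<'E'
from h import *
np.set_printoptions(precision=4,suppress=True)
stroke(-.073,-.057,press=False)
stroke(-.074,-.056)
s=r.read_state()
r.line_to(toW(0,-.075,.12)); r.line_to(toW(0,-.14,.17))
im=get_image("top");cv2.imwrite("pics/top1.png",im); print(r.read_state()["clock"])
cv2.imwrite("pics/v1.png",cv2.resize(im[175:220,270:330],None,fx=13,fy=13,interpolation=cv2.INTER_NEAREST))
Z=lambda p:(np.array(p,float)/20-.5+[272,192])
print(1e3*toG(cast(Z([(345,215),(327,270),(315,310)]),.044)),1e3*toG(cast(Z([(650,130),(620,240)]),.044)))
E
```

```text
stroke False z 0.0693 f [0.0667 1.274  5.4079] 5.3167 y [ 0.0003 -0.0567]
stroke False z 0.0693 f [0.394  1.6604 5.1675] 7.3083 y [ 0.0004 -0.0557]
8.7583
[[-26.2293  56.9741]
 [-31.3948  57.0031]
 [-35.1191  56.9314]] [[-10.78    33.3283]
 [-20.9714  32.8982]]
```

View pics/v1.png

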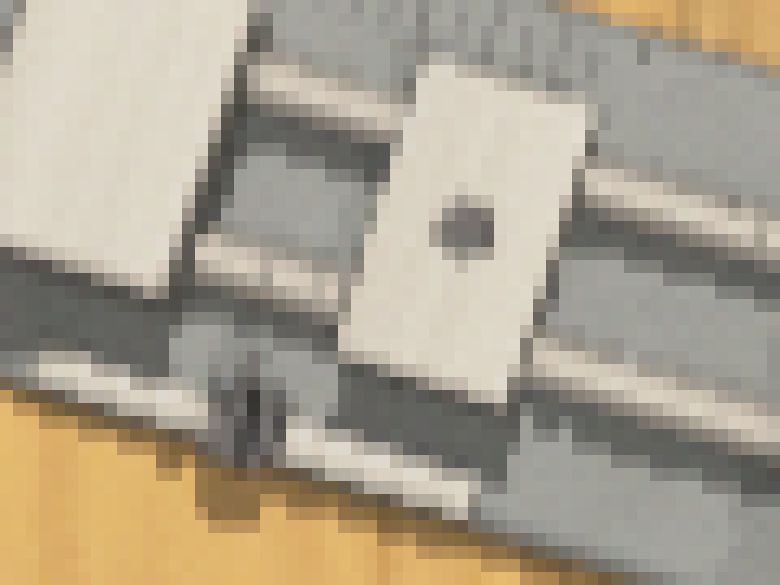

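The jaw has moved well along; its gap face is now ~100 zoom-px (≈14 mm) from the pointer blade at (250,360). I'll measure edges subpixel by profiles.

```bash
cat >> h.py <<'E'
def prof(im,x,ys,z):
    p=project([toW(x,y,z) for y in ys]).astype(np.float32)
    return cv2.remap(im.astype(np.float32).mean(2),p[:,:1],p[:,1:],cv2.INTER_LINEAR).ravel()
def edge(im,xs,lo,hi,z,rising):
    out=[]
    ys=np.arange(lo,hi,.0001)
    for x in xs:
        v=prof(im,x,ys,z); t=(np.percentile(v,10)+np.percentile(v,90))/2
        b=(v>t) if rising else (v<t)
        out.append(ys[np.argmax(b)])
    return 1e3*np.array(out)
E
python3 - <<'E'
from h import *
np.set_printoptions(precision=1,suppress=True,linewidth=150)
for n,c in(("top0",33.3),("top1",45.5)):
    im=cv2.imread(f"pics/{n}.png"); xs=np.arange(-.019,.0191,.004); f=c/1e3
    print(n,"face",edge(im,xs,f-.006,f+.006,.044,False),"back",edge(im,xs,f-.032,f-.020,.044,True),"fixed",edge(im,xs,.064,.076,.048,True))
    ys=np.arange(.048,.068,.001)
    if n=="top1":
        print(ys*1e3)
        for x in np.arange(-.022,-.041,-.002): print(round(x*1e3),prof(im,x,ys,.044).round().astype(int))
E
```

```text
top0 face [33.8 33.5 33.9 33.6 34.4 34.2 34.1 34.2 34.2 33.9] back [ 9.3  2.2 10.   9.6 10.  10.   9.4 10.2  3.4  9.5] fixed [71.1 64.  64.  64.  64.  71.  71.  71.  64.  71.2]
top1 face [46.5 45.9 45.8 46.6 46.2 46.8 46.8 46.4 46.  46.8] back [22.1 13.5 22.2 22.4 22.  22.1 22.2 22.1 16.8 22.6] fixed [71.1 64.  64.  64.  64.  71.  71.  71.  64.  64. ]
[48. 49. 50. 51. 52. 53. 54. 55. 56. 57. 58. 59. 60. 61. 62. 63. 64. 65. 66. 67. 68.]
-22 [113 116 124 124 121 116 112 120 129 121 113 108 109 120 126 125 122 117 110 103  89]
-24 [146 151 156 158 155 149 144 143 142 140 138 135 138 146 153 158 156 151 143 129 105]
-26 [156 156 157 157 155 153 149 139 124 120 132 139 143 147 152 156 159 159 158 147 130]
-28 [158 155 153 143 132 132 134 120 107 113 121 136 143 141 145 155 159 159 157 155 129]
-30 [151 142 131 110 103 109  98  75  82  96 110 129 124 121 141 155 156 154 148 134 108]
-32 [170 156 116  88 101 101  72  62  88  98  93  95 104 127 155 165 171 168 164 147 128]
-34 [205 162  98  93 113  92  65  79  98 101 101 112 132 166 187 195 202 210 208 200 186]
-36 [189 144 108 108 102  82  74  78  94 111 119 127 152 177 182 190 195 199 202 197 191]
-38 [141 121 104  93  95  89  80  84 103 111 111 114 121 124 124 132 141 151 156 138 129]
-40 [ 88  89  91  94 102  91  77  90 103 100  97  94  93  96  96  92  93  96  98 102  99]
```

Jaw block centre 34.3 mm → face ≈47.3 (moved 12.3 mm, as predicted from the strokes with no slip). Blade ≈57.0, so about 9.7 mm (27.2 mm of rim) remains.

```bash
python3 - <<'E'
from h import *
np.set_printoptions(precision=1,suppress=True,linewidth=150)
r.line_to(toW(0,-.073,.085))
stroke(-.073,-.057); stroke(-.070,-.0593)
r.line_to(toW(0,-.075,.12)); r.line_to(toW(0,-.14,.17))
im=get_image("top");cv2.imwrite("pics/top2.png",im); print(r.read_state()["clock"])
f=.056; xs=np.arange(-.019,.0191,.002)
a=edge(im,xs,f-.006,f+.006,.044,False);b=edge(im,xs,f-.032,f-.020,.044,True);print(a,b,np.median(a),np.median(b),(np.median(a)+np.median(b))/2+13)
ys=np.arange(.048,.068,.001)
for x in np.arange(-.016,-.041,-.002): print(round(x*1e3),prof(im,x,ys,.044).round().astype(int))
cv2.imwrite("pics/v2.png",cv2.resize(im[178:218,270:320],None,fx=15,fy=15,interpolation=cv2.INTER_CUBIC))
E
```

```text
stroke False z 0.0692 f [0.  1.3 5.5] 11.2917 y [ 0.  -0.1]
stroke False z 0.0697 f [0.3 0.9 2.4] 13.0083 y [ 0.  -0.1]
14.4417
[54.2 54.5 53.8 54.1 54.4 54.  54.2 54.3 53.8 54.3 54.3 53.9 54.3 54.3 53.7 54.  53.4 53.6 54.1 53.6] [29.7 29.7 24.  24.  29.9 29.5 29.7 29.9 29.7 29.9 29.5 29.5 29.7 29.2 29.5 24.  24.  29.6 30.  29.7] 54.10000000000012 29.649999999999967 54.87500000000004
-16 [206 205 204 204 205 197 181 158 146 148 146 152 161 160 158 158 159 162 162 158 134]
-18 [206 205 205 205 205 203 175 123 101 103 107 108 111 112 109 108 108 109 112 108  95]
-20 [195 196 196 195 193 187 138  96  97  95  91  90  92  96  98  96  94  93  92  85  78]
-22 [130 136 140 131 120 125 115 121 129 123 115 110 111 120 126 124 120 116 108 100  88]
-24 [ 87  86  87  93 110 134 141 142 142 140 139 136 139 146 154 162 157 150 143 129 106]
-26 [ 95  95  98 104 131 153 149 140 125 122 133 140 144 147 150 155 160 160 159 147 130]
-28 [ 97  96  96 107 126 133 137 120 105 113 122 137 144 142 146 156 159 159 158 155 130]
-30 [ 92  89  90  97 103 110  99  74  82  98 112 132 125 120 142 156 156 153 148 135 109]
-32 [144 128 101  89 103 104  74  64  89  99  94  95 103 126 156 164 169 166 163 148 131]
-34 [203 158  97  93 112  90  63  79  98 102 102 113 132 166 187 193 201 210 207 200 187]
-36 [188 141 105 107 102  80  72  76  94 112 120 129 153 176 182 190 196 200 201 196 190]
-38 [141 121 103  92  96  90  80  83 102 111 111 114 122 123 123 131 140 150 155 137 128]
-40 [ 90  90  90  93 101  89  74  90 105 101  98  92  91  96  97  92  93  96  97 100  99]
```

View pics/v2.png

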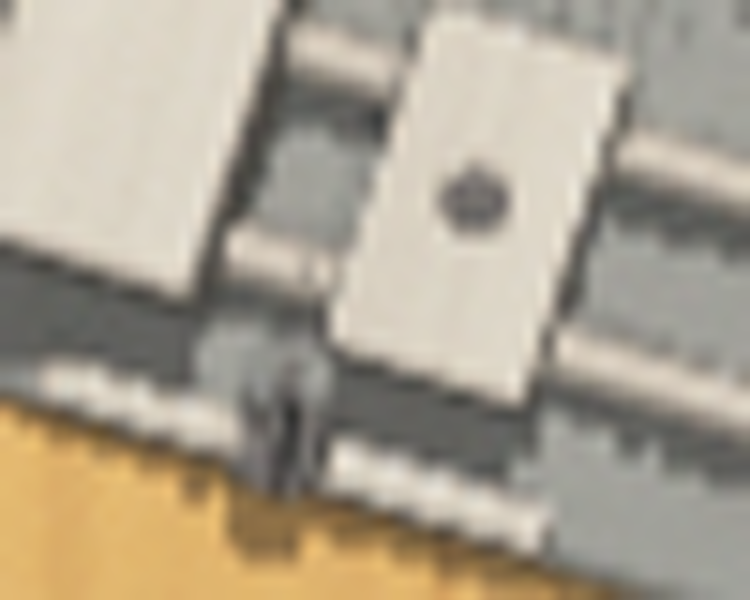

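Face now ≈54.9–55.0 (the second stroke slipped some); blade ≈56.9. About 1.9 mm remains (5.4 mm of rim); in the picture the jaw face line at (320,370) is right of the blade tip (290,365).

```bash
sed -i 's/max_force=6)/max_force=8)/' h.py; cat > fin.py <<'E'
import sys
from h import *
np.set_printoptions(precision=1,suppress=True,linewidth=150)
d=float(sys.argv[1])/1e3; n=sys.argv[2]
r.line_to(toW(0,-.067,.085))
stroke(-.067,-.067+d,speed=.015)
r.line_to(toW(0,-.075,.12)); r.line_to(toW(0,-.14,.17))
im=get_image("top");cv2.imwrite(f"pics/top{n}.png",im); print(r.read_state()["clock"])
f=.0565; xs=np.arange(-.019,.0191,.002)
a=np.median(edge(im,xs,f-.006,f+.006,.044,False));b=np.median(edge(im,xs,f-.032,f-.020,.044,True));print(a,b,(a+b)/2+13)
cv2.imwrite(f"pics/v{n}.png",cv2.resize(im[178:218,270:320],None,fx=15,fy=15,interpolation=cv2.INTER_CUBIC))
E
python3 fin.py 5.4 3
```

```text
stroke False z 0.0696 f [-1.1  2.1  4.5] 16.825 y [ 0.  -0.1]
18.2583
55.900000000000155 31.449999999999957 56.675000000000054
```

View pics/v3.png

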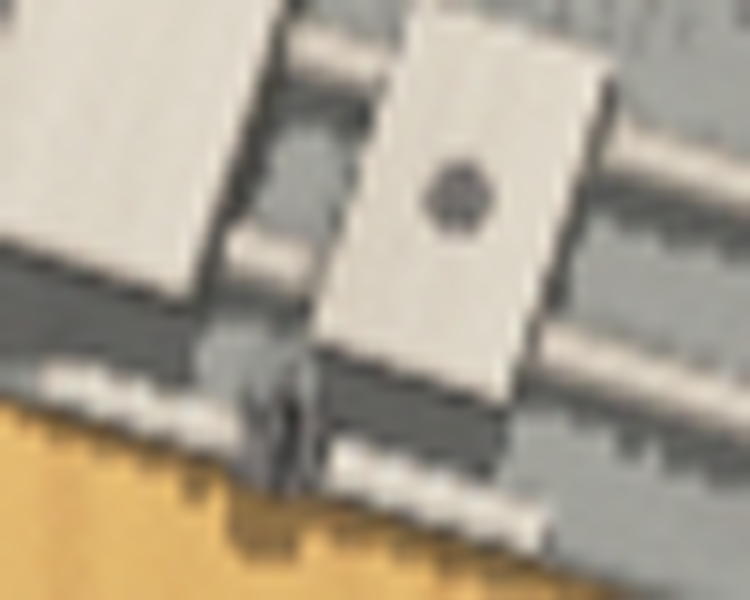

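The jaw face (≈56.7–56.8 mm) is level with the blade (≈56.9 ± 0.4 mm). The pointer is unmoved and the hand is clear, so I'm handing in.

```bash
python3 -c "
from bench import *
print(r.read_state()['wrist_force']); print(hand_in())"
```

```text
[ 0.39585103  0.15817547 -0.24311133]
the job is handed in; nothing more can be done
None
```

I set the gauge by rolling the thumbwheel only: the jaw's gap face reads about 56.7 mm along the gauge and the pointer's blade about 56.9 mm (±0.4 mm, from the top camera), the hand is clear, and the job was handed in at about 18 s with no verdict shown.

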